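Free the drooping gate bolt and hold the offcut pen ajar

TASK

The barrel bolt on the offcut pen's little gate droops and has dropped over the bent-up lip of its keeper: lift the bolt by its knob so that it clears the lip, and draw it back out of the keeper without wrenching it. Then pull the sprung gate open about a hand's width (some 80 mm at its free edge) and finish holding it there, still gripping it. Leave the tools and offcuts lying where they are.

Things in the scene. Friction and masses are not known exactly. Their poses are not given: they have to be found in the camera images.
- bolt_knob (a point): Grip point on the steel barrel bolt's knob: a round stem 14 mm thick and 34 mm long, standing out level from the gate's front, with a 22 mm button 8 mm thick at its end. On the stem's axis, 40 mm out from the gate's face, 14 mm behind the button, 187 mm above the bench. x points along the stem to the gate, y along the bolt the way it is drawn. Straps beside it stand out 24 mm, the keeper 27 mm.
- keeper_lip (a point): Middle of the top edge of the keeper's bent-up lip, 180 mm above the bench. The 4 mm thick lip stands in a notch under the drooping 16 mm bolt. Axes fixed to the post: x points into the pen, y along the shut gate from keeper to hinges (the way the bolt is drawn), z up. The gate's upright hinge axis is 316 mm along y and 8 mm along x from here; the gate swings about it to the front, the -x side.
- gate_edge (a point): Top front corner of the gate's free edge, 225 mm above the bench (the posts are 235 mm high), 300 mm from the hinge axis. Seen in keeper_lip's axes its x is +12 mm with the gate shut and falls as it opens: -68 mm is 80 mm open.
- bolt_tip (a point): Centre of the end face of the bolt's shoot, inside the keeper at the start. It sticks out 36 mm beyond the gate's free edge with the bolt home.
- gate: The gate, a wooden frame 300 mm wide, 22 mm thick, 1.0 to 1.7 kg, its bottom 20 mm above the bench. Origin at mid width, below the front face at bench height; axes as keeper_lip while shut. Opens to the front (clockwise from above), 0.27 rad for 80 mm at the free edge. Hinge springs push it shut with 0.6 to 0.75 N m, 3 to 4 N at the knob; it swings shut when let go.
- bolt_lift (a joint): Tilt of the bolt in rad: 0 drooping as far as it can, 0.07 level, 0.105 its upper stop. It turns about its rear strap, 115 mm from the knob on the hinge side with the bolt home. Above about 0.04 the shoot clears the lip; 0.07 is about 8 mm of lift at the knob. It falls back under its own weight (about 3 N at the knob).
- bolt (a joint): How far the bolt is drawn, in m: 0 home, 0.045 fully drawn; starts at 0 to 0.003. Drooping, it stops at about 0.004 against the lip; it must stay lifted until about 0.022, and beyond 0.026 its tip is out of the keeper. It slides with 2 to 3 N of friction and stays where it is left.
- pen: The offcut pen: an open-topped wooden stall screwed to the bench, 408 mm wide, 260 mm deep, 235 mm high, holding a heap of pine offcuts. Origin under its middle; its front, with the gate, faces its own -x; the hinge post is at +y and the keeper post at -y.
- keeper: The keeper: a steel box staple on the post beside the free edge of the gate, 24 mm long, open at both ends, 43 mm high inside. Same origin and axes as keeper_lip.
- chisel: Bystander: wood chisel with a blue handle, 275 mm long, lying along its x, origin about mid length on the bench.
- mallet: Bystander: wooden mallet lying on its side, 270 mm long, 140 mm across its head, handle to its -x.
- square: Bystander: combination square, a 300 mm steel rule in a dark cast head, lying flat.
- drill: Bystander: cordless drill standing on its battery, 216 mm high, 1.6 kg.
- offcut_a: Bystander: pine block 120 x 95 x 45 mm.
- offcut_b: Bystander: pine practice joint 150 x 70 x 44 mm, half of it cut away to 22 mm.
- pen_block_a: Bystander inside the pen behind the gate: pine block 45 x 110 x 60 mm.
- pen_block_b: Bystander inside the pen behind the gate: pine block 60 x 80 x 44 mm.

How it is judged (in metres and radians):
On the way, in this order (a step that is already met when the one before it is completed fails the run):
1. the bolt is lifted clear of the keeper's lip while still home in the keeper and the gate shut (value of joint bolt_lift above 0.035 rad and value of joint bolt below 0.018 m and x of gate_edge in the frame of keeper above 0.002 m), for 0.05 s.
2. the bolt is drawn back out of the keeper (value of joint bolt above 0.02 m), for 0.1 s.
At the end, for the whole second after the job is handed in: The bolt is drawn (at least 20 mm), the gate stands still with its free edge about 50 to 120 mm open, and the gripper's fingers bear on the gate or its bolt with more than 1 N, holding it there against its spring (x of gate_edge in the frame of keeper between -0.11 and -0.036 m and linear speed of gate below 0.015 m/s and value of joint bolt above 0.02 m and contact force between the fingers and gate above 1 N); the arm keeps its last pose, push and grip.
It fails at once if the bolt was wrenched against the keeper with more than 40 N (contact force between bolt and keeper above 40 N).
It fails at once if a tool or an offcut was shifted by more than 30 mm (distance of any of chisel, square, mallet, drill, offcut_a, offcut_b, pen_block_a, pen_block_b from where it was at the start of the episode above 0.03 m).
It also fails if it takes over 40 s, if anything falls off the work surface, if the arm or the gripper's body presses on something with over 40 N, if the wrist force passes 120 N, or if a joint passes its speed limit or range.

ROBOT

A 6-joint arm with a two-finger parallel gripper is mounted at the origin on the work surface. World frame = base frame: x ahead of the robot, y to its left, z up, the work surface at z = 0. Lengths are in mm, angles in rad, forces in N, time in s.
With the tool pointing down it reaches from about 375 to 900 mm from the base axis. Payload 3.1 kg.
Tool frame: the origin (TCP) lies at the very end of the fingers, on their centre line; the grasp point (between the pads) lies 19 mm behind it; z points along the fingers, y is the line along which they close (so a half turn about z gives the same grasp; the last joint's range is limited). The gripper opens to 85 mm and grips with 20 to 120 N. Pads are 22 mm wide; open, the fingers measure 114 mm over their backs; the gripper's body (76 mm by 85 mm) begins 54 mm behind the grasp point. The pads swing forward as they close: fully open they stand 13 mm farther back than shut.
Start: joints at [-1.506, 0.527, 1.433, -0, 1.181, -0.178], TCP at [150.288, -606.638, 231.31] pointing down, gripper open.
Joint ranges: [-3.08, 3.08], [-0.75, 2.2], [0.22, 2.44], [-1.43, 4.57], [0, 2.65], [-2.85, 2.85]. Speed limits (rad/s): [2.79, 2.79, 3.14, 3.14, 3.14, 3.14].

INTERFACE

Orientations are given as a unit quaternion [x, y, z, w].
In Python, from bench import env, read_camera, look_for, outline_of, mark_of gives the robot as it stands.
- The arm moves only by the tool arm_command, never from a script. Its argument "motion" is one flat list of numbers, 6 for each row, row after row: the shift along the tool's x, y, z in mm, then the turn, a rotation vector about the tool's x, y, z in degrees. In form: [tx, ty, tz, wx, wy, wz, tx, ty, tz, wx, wy, wz, ...]. A call has 1 to 10 rows; each row shifts and turns the commanded pose from where the row before left it, along the tool's axes as they then stand; what a row does not reach is not made up. A row lasts 1/10 s, in which the tool goes at most 50 mm and 8.59 degrees, less where a joint would pass 70% of its speed; a pose out of reach is approached as far as the arm can. A call is refused whole if a number of a shift passes 50 or a number of a turn 8.59, either way. A call with a gripper value outside its range is refused whole. "fingers" is the finger opening in mm, from 0 to 85.4, set as the call begins (left out, the last holds). The fingers move at their own pace and stop on an object; "newtons" is the grip in N (left out, the last holds). Time passes only in rows, so rows that do not move let the fingers close. It gives the time, the measured TCP pose, the force, the opening and the grip force at its end, in the units of the state.
- env.sense(): the state, without advancing time (a new reading comes with each control period).
- read_camera(name): name is "side" or "top" or "wrist"; returns a dict with "color" (420x560x3 uint8, red, green, blue), "camera_matrix" (3x3 intrinsics, pixels), "rvec" (rotation vector, rad) and "tvec" (3), from world to camera coordinates, as OpenCV has them; the wrist camera has in their place "hand_eye" (4x4, takes a point from camera to tool coordinates, whose origin is the TCP and whose axes are the flange's). Camera axes: x right, y down, z forward; pixel columns grow to the right and rows downward; lengths in mm; the calibration is good to about 2 mm. The wrist camera is an equidistant fisheye: a pixel r from the principal point sees the ray r / f radians off the axis. A picture is of the moment at which its call begins: read the wrist's pose just before it. There is no depth.
- env.hand_in(): hands the job in; it is judged then, once.
Trained networks look in a picture, given as the dict that the camera call returned (one of the last four; its "shot" number tells which), for a name from the list of things; names that differ only in an ending like _2 or _b are one class to them, and where a whole thing is asked for, a point or a joint stands for the part that bears it (a point fixed in the world has none). Each returns a list of dicts, best first, with "score" (0 to 1); they miss things now and then, are a little off and sometimes report something else, mostly with a low value. They report only what shows in the picture. A call takes as long as a camera call.
- look_for(thing, picture): "extent" ([left, top, right, bottom] in pixels, round what is visible of it).
- outline_of(thing, picture): "pixels" (420x560 bool, what is visible of it) and "extent" ([left, top, right, bottom] in pixels, round what is visible of it).
- mark_of(thing, picture): "centre" ([column, row] in pixels: a listed point, or the origin of a listed thing).
The state is a dict: "clock": time; "joints": joint angles; "qd": joint speeds; "joint_efforts": joint torques, N m; "tool_pos": TCP position; "ee_rot": TCP orientation; "contact_force": force on the tool from outside, world axes, zero at the start; "torque": the same for the moment, N m; "opening": finger opening in mm; "finger_force": force on a finger pad.
Only numpy, scipy, OpenCV 4.12 (cv2) and the standard library are available. Lean on these libraries where they do the work, as an engineer would, in place of code of your own. Each camera call takes 0.05 s, during which the arm holds its last target. There are 200 camera calls.

## Working session

There is one attempt and no reset: what is moved stays moved. The work goes in short steps, Python scripts to look and compute and a tool call to move; the robot and the scene stay as the last step left them, time stands still between calls to the robot, and variables do not carry over. Pictures are saved under pics/ and viewed, at most 10 in all, crops included, and the job is handed in when it is done.

Besides the shell and the picture viewer there is one more tool, called after "Request:" as name(argument=value, ...) on one line, values as JSON. arm_command: Moves the arm, as the interface text tells. Its arguments: {"type":"object","properties":{"motion":{"type":"array","items":{"type":"number"}},"fingers":{"type":"number"},"newtons":{"type":"number"}},"required":["motion"]}

```bash
mkdir -p pics
cat > h.py <<'E'
import numpy as np, cv2
from scipy.spatial.transform import Rotation as R
from bench import env, read_camera, look_for, outline_of, mark_of
def ray(p,px):
    K=p["camera_matrix"]; Rm=cv2.Rodrigues(np.array(p["rvec"],float))[0]; t=np.array(p["tvec"],float).ravel()
    d=Rm.T@np.linalg.inv(K)@np.array([px[0],px[1],1.]); return -Rm.T@t, d/np.linalg.norm(d)
def atz(p,px,z):
    o,d=ray(p,px); return o+d*(z-o[2])/d[2]
def tri(rs):
    A=sum(np.eye(3)-np.outer(d,d) for o,d in rs); b=sum((np.eye(3)-np.outer(d,d))@o for o,d in rs); return np.linalg.solve(A,b)
def wray(p,s,px):
    K=np.array(p["camera_matrix"]); v=np.array([px[0]-K[0,2],px[1]-K[1,2]]); r=np.linalg.norm(v); th=r/K[0,0]
    d=np.array([*(v/r*np.sin(th)),np.cos(th)]); H=np.array(p["hand_eye"]); Rt=R.from_quat(s["ee_rot"]).as_matrix()
    return Rt@H[:3,3]+np.array(s["tool_pos"]), Rt@H[:3,:3]@d
def save(p,n): cv2.imwrite(f"pics/{n}.png",p["color"][:,:,::-1])
E
python3 - <<'E'
from h import *
np.set_printoptions(precision=1,suppress=True)
s=env.sense(); print(s)
P={n:read_camera(n) for n in("side","top")}
for n,p in P.items():
    save(p,n+"0"); print(n,ray(p,[280,210]))
Z=dict(bolt_knob=187,keeper_lip=180,gate_edge=225,bolt_tip=180,gate=0,pen=0,chisel=10,mallet=0,square=0,drill=0,offcut_a=0,offcut_b=0)
for t,z in Z.items():
    rs=[]
    for n,p in P.items():
        m=mark_of(t,p)
        if m: print(t,n,np.array(m[0]["centre"]),round(m[0]["score"],2),atz(p,m[0]["centre"],z)); rs.append(ray(p,m[0]["centre"]))
    if len(rs)==2: print("  tri",tri(rs))
a=np.hstack([P["side"]["color"],P["top"]["color"]])
E
```

```text
{'clock': 0.0, 'joints': array([-1.5,  0.5,  1.4, -0. ,  1.2, -0.2]), 'qd': array([ 0.,  0.,  0., -0., -0., -0.]), 'joint_efforts': array([  0. , -44.2, -17.8,  -0. ,   0. ,  -0. ]), 'tool_pos': array([ 150.2, -605.9,  230.3]), 'ee_rot': array([ 1. ,  0.1,  0. , -0. ]), 'contact_force': array([ 0.1,  0.4, -0.1]), 'torque': array([-0.,  0.,  0.]), 'finger_force': 0.0, 'opening': 85.6082642810834}
side (array([ 102.5,  592.4, 1004.1]), array([ 0.4, -0.6, -0.7]))
top (array([ 475.5, -123. , 1343.5]), array([ 0., -0., -1.]))
bolt_knob side [215.2 226.4] 0.46 [639.1  48.4 187. ]
bolt_knob top [209.4 156.8] 0.7 [656.9  44.7 187. ]
  tri [653.2  42.9 175. ]
keeper_lip side [185.2 234.3] 0.42 [694.7 113.6 180. ]
keeper_lip top [187.4 141.3] 0.68 [699.8 102.2 180. ]
  tri [703.3 105.4 166.6]
gate_edge side [185.7 220.7] 0.62 [694.7 101.7 225. ]
gate_edge top [182.9 144.1] 0.65 [684.3 104.8 225. ]
  tri [685.7 105.2 232.5]
bolt_tip side [352.7 200.3] 0.31 [ 361.1 -274.1  180. ]
bolt_tip top [184.5 140.3] 0.66 [702.5 109.6 180. ]
  tri [456.3  23.9 485.6]
gate side [245.6 272. ] 0.66 [560.2  23
[... 313 characters left out ...]
 tri [ 687.2 -212.5   -3.3]
mallet side [347.5 234.2] 0.72 [ 361.  -298.3    0. ]
mallet top [331.7 265.6] 0.88 [ 353.1 -286.2    0. ]
  tri [ 355.6 -283.6   17.1]
square side [357.9 200.3] 0.86 [ 401.3 -474.2    0. ]
square top [391.  244.6] 0.95 [ 411.2 -465.1    0. ]
  tri [ 405.6 -466.8    3.8]
drill side [291.5 181.8] 0.8 [ 662.7 -426.5    0. ]
drill top [374.9 162.2] 0.64 [ 659.3 -425.     0. ]
  tri [ 659.9 -423.7    3.3]
offcut_a side [353.6 178.4] 0.63 [ 468.  -581.1    0. ]
offcut_a top [123.3 154.6] 0.96 [698.3 329.    0. ]
  tri [429.   95.4 594.9]
offcut_b side [353.6 178.4] 0.63 [ 468.  -581.1    0. ]
offcut_b top [123.3 154.6] 0.96 [698.3 329.    0. ]
  tri [429.   95.4 594.9]
```

View pics/top0.png

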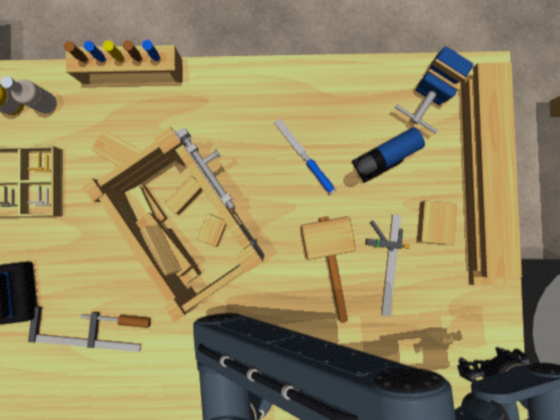

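View pics/side0.png

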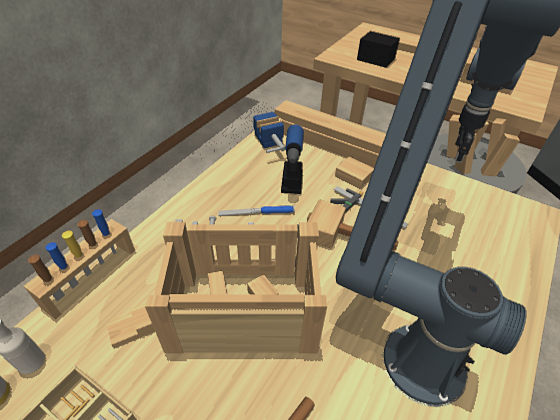

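The top view shows the gate running from the keeper post (185,138) to the hinge post (260,255). The knob is at about (209,157), facing up-right. The side view sees the pen from behind, with the gate's front hidden. I'll plan the sweep to a hover pose in front of the knob.

```bash
cat > plan.py <<'E'
from h import *
def plan(p0,q0,p1,psi1,n):
    "rows in tool axes from current to vertical pose"
    p=np.array(p0,float); r=R.from_quat(q0); r1=R.from_euler('z',psi1)*R.from_euler('x',np.pi)
    out=[]
    rel=(r.inv()*r1).as_rotvec()/n; dp=(np.array(p1)-p)/n
    for i in range(n):
        rr=r*R.from_rotvec(rel*0); t=rr.inv().apply(dp); row=np.r_[np.round(t,0),np.round(np.degrees(rel),1)]
        out.append(row); p=p+rr.apply(row[:3]); r=r*R.from_rotvec(np.radians(row[3:]))
    return out,p,r
E
python3 - <<'E'
from plan import *
s=env.sense(); print(s["ee_rot"],R.from_quat(s["ee_rot"]).as_matrix()[:,0])
p=[150.288,-606.638,231.31]
o,pe,re=plan(p,s["ee_rot"],[690,-10,330],2.16,20)
for k in range(0,20,10): print([float(v) for r in o[k:k+10] for v in r])
print(pe,re.as_matrix())
E
```

```text
[ 9.92642200e-01  1.21084523e-01 -1.18223081e-05  6.57268854e-06] [ 9.70677076e-01  2.40387214e-01 -2.50623455e-05]
[33.0, -22.0, -5.0, -0.0, 0.0, -5.5, 35.0, -19.0, -5.0, -0.0, 0.0, -5.5, 37.0, -16.0, -5.0, -0.0, 0.0, -5.5, 38.0, -12.0, -5.0, -0.0, 0.0, -5.5, 39.0, -8.0, -5.0, -0.0, 0.0, -5.5, 40.0, -5.0, -5.0, -0.0, 0.0, -5.5, 40.0, -1.0, -5.0, -0.0, 0.0, -5.5, 40.0, 3.0, -5.0, -0.0, 0.0, -5.5, 40.0, 7.0, -5.0, -0.0, 0.0, -5.5, 39.0, 11.0, -5.0, -0.0, 0.0, -5.5]
[38.0, 14.0, -5.0, -0.0, 0.0, -5.5, 36.0, 18.0, -5.0, -0.0, 0.0, -5.5, 34.0, 21.0, -5.0, -0.0, 0.0, -5.5, 32.0, 25.0, -5.0, -0.0, 0.0, -5.5, 29.0, 27.0, -5.0, -0.0, 0.0, -5.5, 27.0, 30.0, -5.0, -0.0, 0.0, -5.5, 24.0, 33.0, -5.0, -0.0, 0.0, -5.5, 20.0, 35.0, -5.0, -0.0, 0.0, -5.5, 17.0, 36.0, -5.0, -0.0, 0.0, -5.5, 13.0, 38.0, -5.0, -0.0, 0.0, -5.5]
[688.41325831 -10.09076685 331.28873437] [[-5.57881204e-01  8.29920816e-01 -2.18789420e-05]
 [ 8.29920817e-01  5.57881204e-01 -1.59116531e-05]
 [-9.99561587e-07 -2.70346016e-05 -1.00000000e+00]]
```

Request:
arm_command(motion=[33,-22,-5,0,0,-5.5,35,-19,-5,0,0,-5.5,37,-16,-5,0,0,-5.5,38,-12,-5,0,0,-5.5,39,-8,-5,0,0,-5.5,40,-5,-5,0,0,-5.5,40,-1,-5,0,0,-5.5,40,3,-5,0,0,-5.5,40,7,-5,0,0,-5.5,39,11,-5,0,0,-5.5], fingers=50, newtons=40)

```text
clock: 2.3
tool_pos: [419.6, -307.3, 281.7]
ee_rot: [0.823, 0.567, 0.0, 0.0]
contact_force: [0.4, 0.3, -0.2]
opening: 49.9
finger_force: 0.0
```

Request:
arm_command(motion=[38,14,-5,0,0,-5.5,36,18,-5,0,0,-5.5,34,21,-5,0,0,-5.5,32,25,-5,0,0,-5.5,29,27,-5,0,0,-5.5,27,30,-5,0,0,-5.5,24,33,-5,0,0,-5.5,20,35,-5,0,0,-5.5,17,36,-5,0,0,-5.5,13,38,-5,0,0,-5.5,0,0,0,0,0,0])

```text
validation failed for argument at $.mo...
```

Request:
arm_command(motion=[38,14,-5,0,0,-5.5,36,18,-5,0,0,-5.5,34,21,-5,0,0,-5.5,32,25,-5,0,0,-5.5,29,27,-5,0,0,-5.5,27,30,-5,0,0,-5.5,24,33,-5,0,0,-5.5,20,35,-5,0,0,-5.5,17,36,-5,0,0,-5.5,13,38,-5,0,0,-5.5])

```text
clock: 3.3
tool_pos: [689.2, -8.6, 331.5]
ee_rot: [0.468, 0.884, -0.0, -0.0]
contact_force: [0.2, 0.3, -0.0]
opening: 49.7
finger_force: 0.0
```

Run:
```python
from h import *
np.set_printoptions(precision=1,suppress=True)
s=env.sense(); p=read_camera("wrist"); save(p,"w0"); s2=env.sense(); print(s["tool_pos"],s2["tool_pos"],s["joints"],p["hand_eye"],p["camera_matrix"])
for t,z in dict(bolt_knob=187,keeper_lip=180,gate_edge=225,bolt_tip=180,gate=0).items():
    m=mark_of(t,p)
    if m:
        c=m[0]["centre"]; o,d=wray(p,s2,c); print(t,np.array(c),round(m[0]["score"],2),o+d*(z-o[2])/d[2])
t=read_camera("top"); m=mark_of("bolt_knob",t)[0]; print(m, atz(t,m["centre"],187))
```

```text
[689.2  -8.6 331.5] [693.5  -3.3 332.1] [-0.2  0.5  1.1 -0.   1.5 -0.8] [[  -0.    -1.    -0.3   65.7]
 [   1.    -0.     0.     0.7]
 [  -0.    -0.3    1.  -142.7]
 [   0.     0.     0.     1. ]] [[325.2   0.  279.3]
 [  0.  325.2 209. ]
 [  0.    0.    1. ]]
bolt_knob [281.2 129.7] 0.74 [663.2  46.9 187. ]
keeper_lip [362.  104.6] 0.82 [710.1 109.1 180. ]
gate_edge [356.4  83.4] 0.93 [688.7 111.1 225. ]
bolt_tip [380.3 102.6] 0.92 [723.  121.6 180. ]
{'centre': [209.2, 156.8], 'score': 0.64} [656.9  45.2 187. ]
```

View pics/w0.png

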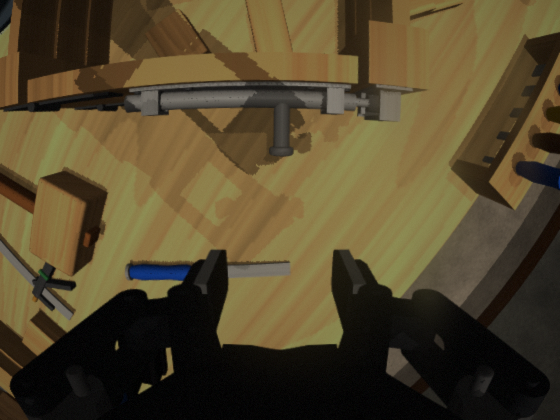

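The wrist view shows the bolt running across at row ~100, with the stem pointing down to the button at (282,152), parallel to the tool x axis. The keeper is at (383,103). The yaw is right, so I'll move over the knob.

Run:
```python
from h import *
np.set_printoptions(precision=2,suppress=True)
s=env.sense(); p=s["tool_pos"]; r=R.from_quat(s["ee_rot"]); print(p,r.as_matrix()[:,0],s["clock"])
print(r.inv().apply(np.array([658,43.5,187])-p))
```

```text
[687.51 -11.31 331.19] [-0.56  0.83  0.  ] 3.7
[ 61.9    6.09 144.21]
```

Request:
arm_command(motion=[15,2,15,0,0,0,17,2,15,0,0,0,15,2,15,0,0,0,10,0,10,0,0,0,5,0,5,0,0,0,0,0,0,0,0,0,0,0,0,0,0,0,0,0,0,0,0,0])

```text
clock: 4.5
tool_pos: [659.7, 44.0, 272.3]
ee_rot: [0.47, 0.882, 0.0, 0.001]
contact_force: [-1.0, 0.1, -0.1]
opening: 50.2
finger_force: 0.0
```

Run:
```python
from h import *
np.set_printoptions(precision=2,suppress=True)
s=env.sense(); p=read_camera("wrist"); save(p,"w1"); T=s["tool_pos"]; r=R.from_quat(s["ee_rot"]); print(T,s["clock"],env.sense()["tool_pos"])
for t,z in dict(bolt_knob=187,keeper_lip=180,gate_edge=225).items():
    m=mark_of(t,p)
    if m:
        c=m[0]["centre"]; o,d=wray(p,s,c); X=o+d*(z-o[2])/d[2]; print(t,np.array(c),round(m[0]["score"],2),X,r.inv().apply(X-T))
```

```text
[659.66  43.96 272.26] 4.5 [659.6   44.02 272.15]
bolt_knob [275.4 214.8] 0.82 [658.86  41.54 187.  ] [-1.43 -2.15 85.26]
keeper_lip [371.8 180.1] 0.7 [705.2  102.73 180.  ] [23.57 70.42 92.33]
gate_edge [368.  169.3] 0.87 [683.51 105.94 225.  ] [38.25 54.27 47.28]
```

View pics/w1.png

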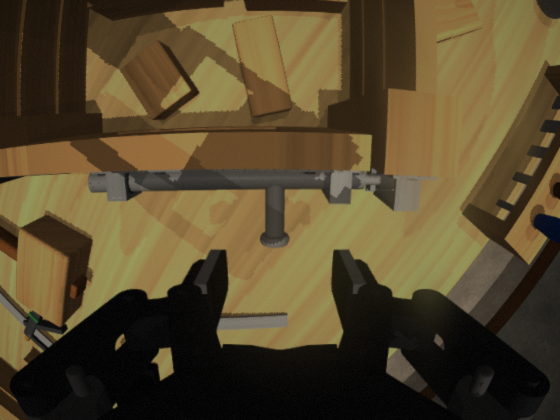

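The knob's stem is at (275,190–235) with its button at (275,240), nearly centred under the fingers. I'm descending.

Request:
arm_command(motion=[-1,-2,14,0,0,0,0,0,16,0,0,0,0,0,16,0,0,0,0,0,16,0,0,0,0,0,16,0,0,0,0,0,14,0,0,0,0,0,10,0,0,0,0,0,0,0,0,0,0,0,0,0,0,0])

```text
clock: 5.6
tool_pos: [658.0, 42.7, 169.5]
ee_rot: [0.47, 0.883, 0.0, 0.0]
contact_force: [0.1, 0.4, 0.2]
opening: 49.8
finger_force: 0.0
```

Request:
arm_command(motion=[0,0,0,0,0,0,0,0,0,0,0,0,0,0,0,0,0,0,0,0,0,0,0,0,0,0,0,0,0,0,0,0,0,0,0,0], fingers=0, newtons=30)

```text
clock: 6.2
tool_pos: [658.0, 42.8, 170.0]
ee_rot: [0.47, 0.883, 0.0, 0.0]
contact_force: [-1.0, -0.6, 3.7]
opening: 12.8
finger_force: 29.4
```

Run:
```python
from h import *
s=env.sense(); print(s["tool_pos"],s["contact_force"],s["opening"],s["finger_force"],s["clock"])
save(read_camera("wrist"),"w2")
```

```text
[657.97926328  42.81803849 170.02617697] [-1.03624034 -0.58560574  3.72904733] 12.79854589645217 29.39527451992035 6.2
```

View pics/w2.png

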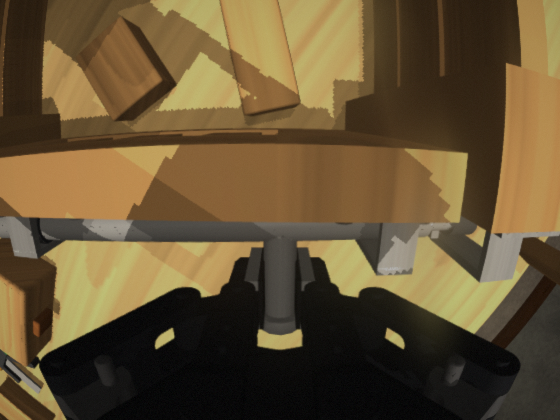

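The fingers straddle and grip the stem at (283,280). Now I'll lift it.

Request:
arm_command(motion=[0,0,-2,0,0,0,0,0,-2,0,0,0,0,0,-2,0,0,0,0,0,-1,0,0,0,0,0,-1,0,0,0,0,0,0,0,0,0,0,0,0,0,0,0,0,0,0,0,0,0])

```text
clock: 7.05
tool_pos: [657.5, 42.8, 177.1]
ee_rot: [0.47, 0.883, -0.0, -0.0]
contact_force: [1.5, 0.1, -5.0]
opening: 12.8
finger_force: 29.2
```

Run:
```python
from h import *
s=env.sense(); print(s["tool_pos"],s["contact_force"],s["torque"],s["opening"],s["finger_force"],s["clock"])
p=read_camera("wrist"); cv2.imwrite("pics/w3.png",cv2.resize(p["color"][200:340,180:520,::-1],None,fx=2.3,fy=2.3))
```

```text
[657.49381634  42.84116107 177.14156438] [ 1.52254233  0.12839996 -5.01328012] [ 0.22744875 -0.39796106 -0.08177677] 12.764790064474603 29.19874459505081 7.05
```

View pics/w3.png

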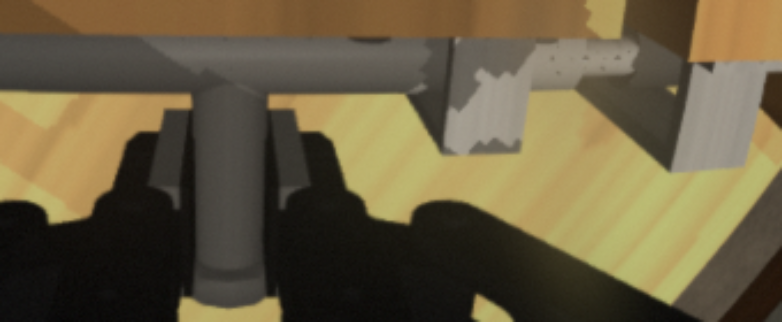

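The stem is firmly between the pads and raised about 7 mm, with a force of about 5 N. Next I'll draw it back gently.

Request:
arm_command(motion=[0,-2,0,0,0,0,0,-3,0,0,0,0,0,-3,0,0,0,0,0,-2,0,0,0,0,0,0,0,0,0,0])

```text
clock: 7.6
tool_pos: [648.7, 36.9, 177.3]
ee_rot: [0.47, 0.883, -0.0, -0.0]
contact_force: [0.4, 0.6, -3.9]
opening: 12.6
finger_force: 29.2
```

Request:
arm_command(motion=[0,-4,0,0,0,0,0,-4,0,0,0,0,0,-4,0,0,0,0,0,-4,0,0,0,0,0,-4,0,0,0,0,0,-3,0,0,0,0,0,-1,0,0,0,0,0,0,0,0,0,0,0,0,0,0,0,0])

```text
clock: 8.5
tool_pos: [628.9, 23.7, 177.2]
ee_rot: [0.47, 0.883, -0.0, -0.001]
contact_force: [-0.5, 0.9, -4.0]
opening: 12.8
finger_force: 29.4
```

Run:
```python
from h import *
s=env.sense(); print(s["tool_pos"],s["contact_force"],s["torque"],s["opening"],s["finger_force"],s["clock"])
p=read_camera("wrist"); save(p,"w4")
```

```text
[628.89094679  23.72477847 177.15963863] [-0.4574174   0.86493522 -4.02877266] [ 0.16739072 -0.01224164 -0.05000622] 12.83710334998372 29.404497742652893 8.5
```

View pics/w4.png

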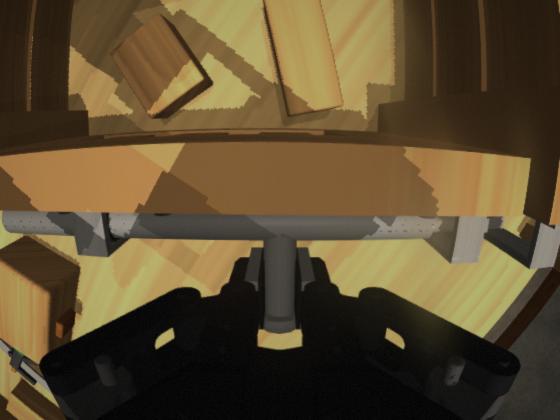

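The bolt is drawn about 34 mm and its tip is out of the keeper (strap at 465, keeper at 545). Now I'll swing the gate on its arc.

Request:
arm_command(motion=[-2.8,-0.5,0,0,0,0.8,-5.6,-1,0,0,0,1.5,-5.7,-1,0,0,0,1.55,-5.7,-1,0,0,0,1.55,0,0,0,0,0,0], newtons=50)

```text
clock: 9.05
tool_pos: [637.0, 4.1, 177.0]
ee_rot: [0.512, 0.859, -0.0, -0.0]
contact_force: [-3.0, 3.2, -5.2]
opening: 12.1
finger_force: 48.9
```

Request:
arm_command(motion=[-5.6,-1,0,0,0,1.5,-5.7,-1,0,0,0,1.55,-5.7,-1,0,0,0,1.55,-5.7,-1,0,0,0,1.55,-5.7,-1,0,0,0,1.55,-5.7,-1,0,0,0,1.55,-3,-0.5,0,0,0,0.8,0,0,0,0,0,0,0,0,0,0,0,0,0,0,0,0,0,0])

```text
clock: 10.05
tool_pos: [646.1, -30.9, 177.2]
ee_rot: [0.584, 0.811, 0.0, -0.0]
contact_force: [-2.7, 4.3, -3.8]
opening: 12.0
finger_force: 48.9
```

Run:
```python
from h import *
np.set_printoptions(precision=2,suppress=True)
s=env.sense(); print(s["tool_pos"],s["contact_force"],s["torque"],s["opening"],s["finger_force"],s["clock"])
p=read_camera("wrist"); save(p,"w5")
x=np.array([np.cos(2.165),np.sin(2.165),0])
for t,z in dict(keeper_lip=180,gate_edge=225).items():
    m=mark_of(t,p)
    if m:
        c=m[0]["centre"]; o,d=wray(p,s,c); X=o+d*(z-o[2])/d[2]; print(t,c,m[0]["score"],X,(X-[705.2,102.7,0])@x)
```

```text
[646.13 -30.9  177.22] [-2.7   4.32 -3.84] [ 0.66  0.23 -0.24] 12.003429284127092 48.861889243125916 10.05
keeper_lip [480.7, 46.5] 0.73 [705.49 104.32 180.  ] 1.185461636045207
gate_edge [521.5, 211.7] 0.79 [721.22  35.02 225.  ] -65.04955630882023
```

View pics/w5.png

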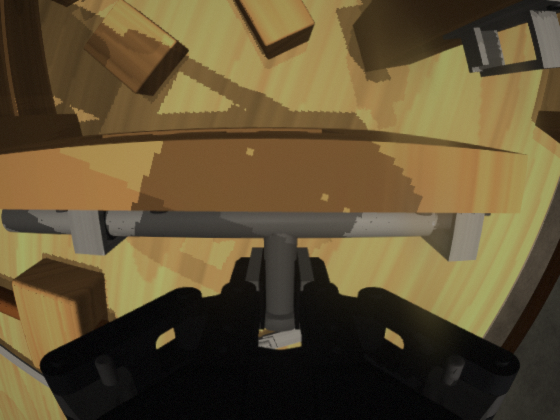

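The gate's free edge (521,211) stands well clear of the keeper (500,45) at x ≈ -65 mm, with the stem still gripped. Let it settle, then hand in.

Request:
arm_command(motion=[0,0,0,0,0,0,0,0,0,0,0,0,0,0,0,0,0,0,0,0,0,0,0,0,0,0,0,0,0,0])

```text
clock: 10.7
tool_pos: [646.1, -30.9, 177.3]
ee_rot: [0.584, 0.811, 0.0, -0.0]
contact_force: [-3.1, 4.4, -5.5]
opening: 12.3
finger_force: 48.9
```

```bash
python3 -c "
from bench import env
s=env.sense();print(s['tool_pos'],s['finger_force'],s['qd'])
print(env.hand_in())"
```

```text
[646.12252438 -30.92812159 177.25442793] 48.865622878074646 [-1.62085607e-03  7.56293398e-05 -9.66601615e-04  7.81777363e-04
 -1.25854317e-03  2.12354608e-04]
the job is handed in; nothing more can be done
None
```

I lifted the bolt about 7 mm, drew it about 34 mm, and opened the gate to about 77 mm at its free edge (wrist-camera estimate); it is still gripped, and the job is handed in at about 11 s, with no verdict returned.

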